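# Snap the orange cover onto the block heater

## Task

Fit the orange cover onto the vial block of the white block heater: set it squarely over the metal rim, press it straight down until both black clip arms have snapped under the rim and it sits fully home, then let go and leave it closed. Press with care, since the vials crack if the cover is forced onto the block with more than 50 N, keep the cover upright, and leave the other things on the bench where they are.

Things in the scene. Friction and masses are not known exactly. Their poses are not given: they have to be found in the camera images.
- heater: White block heater, fixed; origin under its middle. Case 150 x 170 x 60 mm (x, y, height), black control panel on its -x face. From the case rises the dark vial block, 86 x 66 mm, with a flat aluminium rim on top and eight blue-capped vials that reach 17 mm above the rim; the cover clears them.
- rim (a point): Centre of the rim's top face, 106 mm above the bench when unloaded; x, y along the rim, z up. The rim is a flange 100 mm (x) x 70 mm (y) x 3 mm thick, overhanging the block by 7 mm at its x ends, where the clips catch. Block and rim float on springs of about 1.5 N per mm: they sink straight down under load, by up to 18 mm at about 27 N, then stop hard, and rise again.
- cover_grip (a point): Centre of the black grip fin of the loose orange cover (about 0.17 kg, varies). Fin 14 mm (x: grasp it so) x 60 mm (y) x 46 mm tall, on the middle of the cover's flat 112 x 82 mm top. The point is half-way up the fin: 23 mm above the cover's top face, 76 mm above the lower edge of its walls, on which it stands on the bench. z up.
- cover: The orange cover: a hood open below, the same either way round; origin at the middle of its lower edge, x across the fin, y along it. Walls have 2 mm play on each side of the rim in y, 1.5 mm in x; their lowest 8 mm flare out by 25 degrees as a lead-in. A clip arm hangs in the middle of each x end.
- cover_seat (a point): Middle of the cover's inner seat ledge, 24 mm above its lower edge, 52 mm below cover_grip. It meets rim when home (within 1 mm of play); merely laid on, clips resting on the rim, it is about 11 mm higher. Passing the rim takes 8 to 18 N of push in all, varying with friction; the push eases as the clips snap in. 21 to 24 N is always enough.
- clip_a (a joint): Clip arm at the cover's +x end, rigid, 26 mm wide, hinged under the top with a spring; rad, 0 at rest (also when snapped under the rim), positive as it is pushed outwards, about 0.1 while its nose rides over the rim.
- clip_b (a joint): The same clip arm at the cover's -x end.
- beaker: Bystander, to be left alone: glass beaker, 70 mm wide, 95 mm tall. Origin at the centre of its underside.
- small_beaker: Bystander, to be left alone: small glass beaker, 52 mm wide, 70 mm tall. Origin at the centre of its underside.
- jar: Bystander, to be left alone: brown reagent jar with red cap, 60 mm wide, 110 mm tall. Origin at the centre of its underside.
- wash_bottle: Bystander, to be left alone: white wash bottle with red cap, 66 mm wide, 170 mm tall. Origin at the centre of its underside.
- flask: Bystander, to be left alone: green glass conical flask, 72 mm wide at the foot, 105 mm tall. Origin at the centre of its underside.
- pipette_pump: Bystander, to be left alone: red pipette pump with white ends lying on the bench, about 165 x 24 x 22 mm, long along its x. Origin at the centre of its underside.
- spare_lid: Bystander, to be left alone: plain white lid without clips for another block, 110 x 80 x 26 mm with its knob; not the one to fit. Origin at the centre of its underside.
Mind the look-alikes: they are no part of the job. Leave any blue look-alike of the cover alone.

How it is judged:
On the way, in this order (a step that is already met when the one before it is completed fails the run):
1. the cover is squarely over the rim, not yet pressed on (its grip point at least 58 mm above the rim) (horizontal distance between cover_grip and rim below 0.005 m and angle between the x axis of cover_grip and the x axis of rim, either way round below 0.07 rad and z of cover_grip in the frame of rim between 0.058 and 0.12 m), for 0.1 s.
2. the cover is fully home with both clips snapped in (horizontal distance between cover_grip and rim below 0.005 m and angle between the x axis of cover_grip and the x axis of rim, either way round below 0.07 rad and z of cover_grip in the frame of rim between 0.049 and 0.0545 m and angle between cover_grip's own z axis and vertical below 0.05 rad and value of joint each of clip_a, clip_b below 0.035 rad), for 0.2 s.
At the end, for the whole second after the job is handed in: The cover is at rest on the rim, released: its grip point 49 to 54.5 mm above the rim's centre and within 5 mm of it sideways, level within 0.05 rad, square to the rim within 0.07 rad (either way round), and both clip arms back in, under 0.035 rad (all of step 2 and linear speed of cover below 0.02 m/s); the robot touches nothing.
It fails at once if the cover is forced onto the heater with more than 50 N (contact force between cover and heater above 50 N).
It fails at once if the cover is tipped more than 0.6 rad (angle between cover_grip's own z axis and vertical above 0.6 rad).
It fails at once if a bystander is moved more than 30 mm (distance of any of beaker, small_beaker, jar, wash_bottle, flask, pipette_pump, spare_lid from where it was at the start of the episode above 0.03 m).
It also fails if it takes over 48 s, if anything falls off the work surface, if the arm or the gripper's body presses on something with over 40 N, if the wrist force passes 120 N, or if a joint passes its speed limit or range.

## Robot

A 6-joint arm with a two-finger parallel gripper is mounted at the origin on the work surface. World frame = base frame: x ahead of the robot, y to its left, z up, the work surface at z = 0. Lengths are in m, angles in rad, forces in N, time in s.
With the tool pointing down it reaches from about 0.275 to 0.875 m from the base axis. Payload 12.5 kg.
Tool frame: the origin (TCP) lies at the very end of the fingers, on their centre line; the grasp point (between the pads) lies 19 mm behind it; x points along the fingers, y is the direction in which the jaws open and shut, and the axes are right-handed (so a half turn about x gives the same grasp; the last joint's range is limited). The gripper opens to 85 mm and grips with 20 to 120 N. Pads are 22 mm wide; open, the fingers measure 114 mm over their backs; the gripper's body (76 mm by 85 mm) begins 54 mm behind the grasp point. The pads swing forward as they close: fully open they stand 13 mm farther back than shut.
Start: joints at [1.134, 0.351, 1.652, -0, 1.139, -0.085], TCP at [0.189, 0.516, 0.231] pointing down, gripper open.
Joint ranges: [-2.75, 2.75], [-0.79, 2.1], [0.01, 2.65], [-1.57, 4.71], [0.07, 3.14], [-2.87, 2.87]. Speed limits (rad/s): [2.22, 2.22, 2.79, 3.14, 3.14, 3.14].

## Interface

Orientations are given as a 3x3 rotation matrix whose columns are the frame's x, y, z axes.
In Python, from bench import manip gives the robot as it stands. Calls block until the motion is done:
- manip.move_ptp(position, orientation): joint-space move of the TCP to a pose.
- manip.move_l(position, attitude=None, max_speed=0.15): straight line of the TCP; attitude=None keeps the orientation; max_speed is the mean speed in m/s.
- manip.move_j(angles): joint-space move.
- manip.set_gripper(opening, effort=None): opening from 0.0 (shut) to 1.0 (fully open); effort is the grip in N (None keeps the last); returns when the fingers have stopped.
- manip.dwell(seconds).
- manip.inverse_kinematics(position, orientation): joint angles nearest the present ones, or None.
- manip.grab_frame(name): name is "side" or "top" or "wrist"; returns (picture, depth): 480x640x3 uint8, red, green, blue; 480x640 float32, m along the optical axis (not along the pixel's ray), 0 where there is no reading.
- manip.get_calibration(name): a dict with "camera_matrix" (3x3 intrinsics, pixels), "R" (3x3) and "t" (3): a world point X has camera coordinates R X + t. Camera axes: x right, y down, z forward; pixel columns grow to the right and rows downward; lengths in m; the calibration is good to about 2 mm. A picture is of the moment at which its call begins: read the wrist's pose just before it. get_calibration takes no time and is no camera call; for the wrist camera it gives the pose at the moment of the call.
A pose or a line that the arm cannot do raises manip.Unreachable and nothing moves.
- manip.sign_off(): hands the job in, once; it reports no verdict.
Trained networks look in the newest picture that a camera, given by its name, has taken for a name from the list of things; names that differ only in an ending like _2 or _b are one class to them, and where a whole thing is asked for, a point or a joint stands for the part that bears it (a point fixed in the world has none). Each returns a list of dicts, best first, with "confidence" (0 to 1); they miss things now and then, are a little off and sometimes report something else, mostly with a low value. They report only what shows in the picture. A call takes as long as a camera call. They do not tell look-alikes from the thing itself.
- manip.look_for(camera, name): "at" ([x, y, z] in m, in world coordinates, good to about 4 mm: the middle of the surface that is visible of it).
Readings, each from a call of its own:
- manip.current_time(): time.
- manip.current_qpos(): joint angles.
- manip.current_joint_vel(): joint speeds.
- manip.current_joint_torque(): joint torques, N m.
- manip.current_ee_pos(): TCP position.
- manip.current_tcp_rot(): TCP orientation.
- manip.current_force(): force on the tool from outside, world axes, zero at the start.
- manip.current_ft_torque(): the same for the moment, N m.
- manip.current_grip_width(): opening from 0.0 (shut) to 1.0 (fully open).
Only numpy, scipy, OpenCV 4.12 (cv2) and the standard library are available. Lean on these libraries where they do the work, as an engineer would, in place of code of your own. Each camera call takes 0.05 s, during which the arm holds its last target. There are 200 camera calls.

## Working session

There is one attempt and no reset: what is moved stays moved. The work goes in short steps, each a Python script; the robot and the scene stay as the last script left them, time stands still between calls to the robot, and variables do not carry over. Pictures are saved under pics/ and viewed, about 8 in all and at most 12, crops included, and the job is handed in when it is done.

```bash
ls; mkdir -p pics; python3 - <<'E'
from bench import manip
import cv2, numpy as np
for c in ("top","side"):
    im,d=manip.grab_frame(c); cv2.imwrite(f"pics/{c}0.png",im[:,:,::-1]); np.save(f"{c}0.npy",d)
    k=manip.get_calibration(c); print(c,k["camera_matrix"].round(1).tolist(),k["R"].round(3).tolist(),k["t"].round(3).tolist())
    for n in ("cover_grip","cover","heater","spare_lid"):
        print(n,[(np.round(r["at"],3).tolist(),round(r["confidence"],2)) for r in manip.look_for(c,n)][:4])
print(manip.current_time())
E
```

```text
pics
top [[521.8, 0.0, 321.7], [0.0, 521.8, 231.4], [0.0, 0.0, 1.0]] [[0.016, -1.0, 0.006], [-0.977, -0.017, -0.211], [0.211, -0.003, -0.978]] [0.001, 0.533, 1.212]
cover_grip [([0.476, -0.162, 0.05], 0.98), ([0.658, -0.21, 0.052], 0.91), ([0.292, -0.218, 0.054], 0.75)]
cover [([0.657, -0.208, 0.05], 0.84), ([0.476, -0.165, 0.052], 0.76), ([0.291, -0.218, 0.054], 0.68), ([0.743, -0.078, 0.043], 0.19)]
heater [([0.54, 0.147, 0.057], 0.82)]
spare_lid [([0.264, 0.331, 0.015], 0.68)]
side [[503.0, 0.0, 316.4], [0.0, 503.0, 235.7], [0.0, 0.0, 1.0]] [[0.928, -0.372, 0.014], [-0.263, -0.68, -0.684], [0.264, 0.632, -0.729]] [-0.493, 0.192, 1.062]
cover_grip [([0.292, -0.242, 0.053], 0.91), ([0.48, -0.187, 0.056], 0.86), ([0.657, -0.229, 0.058], 0.79)]
cover [([0.654, -0.23, 0.052], 0.95), ([0.285, -0.241, 0.056], 0.94), ([0.477, -0.194, 0.053], 0.72), ([0.685, 0.366, 0.043], 0.44)]
heater [([0.54, 0.112, 0.057], 0.69), ([0.48, -0.19, 0.053], 0.22)]
spare_lid [([0.265, 0.323, 0.009], 0.89), ([0.733, -0.082, 0.049], 0.57)]
0.5
```

View pics/top0.png

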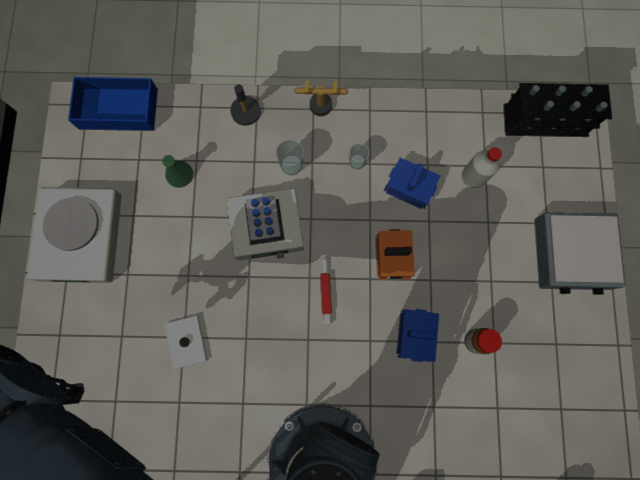

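View pics/side0.png

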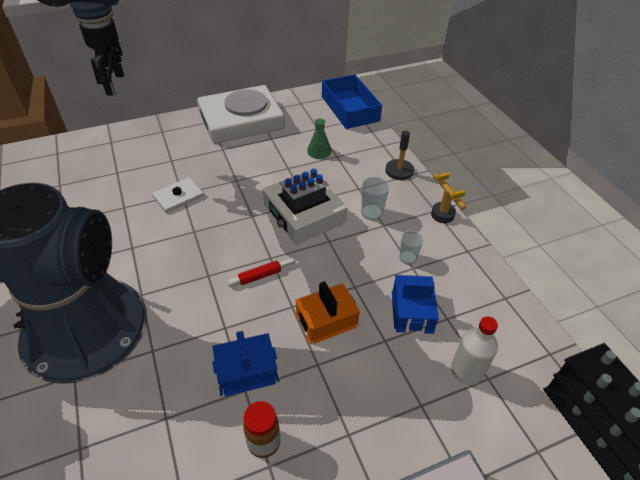

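Candidates (top view): the orange cover at (396,254) with a black fin, blue look-alikes at (412,182) and (418,335), and the white spare lid at (186,342). I choose the orange one. The heater is at (265,223). Next are wrist views over the cover and the heater.

```bash
cat > h.py <<'E'
from bench import manip
import numpy as np, cv2
def rot(yaw):  # tool down, jaw axis (tool y) at yaw from world x
    x=np.array([0,0,-1.]); y=np.array([np.cos(yaw),np.sin(yaw),0]); return np.column_stack([x,y,np.cross(x,y)])
def cloud(d,k):
    K=k["camera_matrix"]; v,u=np.mgrid[:d.shape[0],:d.shape[1]]
    p=np.stack([(u-K[0,2])/K[0,0]*d,(v-K[1,2])/K[1,1]*d,d],-1)
    return (p-k["t"])@k["R"]
def snap(tag):
    k=manip.get_calibration("wrist"); im,d=manip.grab_frame("wrist")
    cv2.imwrite(f"pics/{tag}.png",im[:,:,::-1]); P=cloud(d,k); np.savez(f"{tag}.npz",im=im,d=d,P=P,**k); return im,d,P,k
def rect(pts):
    (c,s,a)=cv2.minAreaRect((pts[:,:2]*1000).astype(np.float32)); return np.round(c,1),np.round(s,1),round(a,1)
E
python3 - <<'E'
from h import *
print(manip.current_tcp_rot().round(2).tolist())
q=manip.current_qpos()
for yw in (0,np.pi):
    for p in ((.476,-.165,.3),(.54,.147,.33)):
        s=manip.inverse_kinematics(p,rot(yw)); print(yw,p,None if s is None else s.round(2))
E
```

```text
[[0.0, 0.34, 0.94], [-0.0, 0.94, -0.34], [-1.0, -0.0, 0.0]]
0 (0.476, -0.165, 0.3) [-0.43  0.2   1.68 -0.    1.26 -0.43]
0 (0.54, 0.147, 0.33) [ 0.18  0.29  1.49 -0.    1.36  0.18]
3.141592653589793 (0.476, -0.165, 0.3) [-0.43  0.2   1.68 -0.    1.26  2.72]
3.141592653589793 (0.54, 0.147, 0.33) None
```

```bash
python3 - <<'E'
from h import *
for tag,p in (("wh",(.50,.147,.36)),("wc",(.44,-.165,.32))):
    manip.move_ptp(p,rot(0)); im,d,P,k=snap(tag)
    print(tag,"cam at",(-k["R"].T@k["t"]).round(3),"axis",k["R"][2].round(2))
    for n in ("cover_grip","cover","heater"):
        print(n,[(np.round(r["at"],3).tolist(),round(r["confidence"],2)) for r in manip.look_for("wrist",n)][:3])
print(manip.current_time())
a=cv2.imread("pics/wh.png");b=cv2.imread("pics/wc.png")
cv2.imwrite("pics/both.png",cv2.resize(np.vstack([a,b]),None,fx=.62,fy=.62,interpolation=cv2.INTER_AREA))
E
```

```text
wh cam at [0.501 0.227 0.503] axis [-0.   -0.31 -0.95]
cover_grip [([0.644, -0.2, 0.055], 0.88), ([0.336, -0.189, 0.04], 0.75), ([0.483, -0.143, 0.056], 0.73)]
cover [([0.647, -0.194, 0.054], 0.79), ([0.336, -0.189, 0.036], 0.66), ([0.486, -0.149, 0.053], 0.57)]
heater [([0.552, 0.163, 0.062], 0.67)]
wc cam at [ 0.441 -0.085  0.464] axis [ 0.   -0.31 -0.95]
cover_grip [([0.479, -0.162, 0.057], 0.77), ([0.298, -0.208, 0.055], 0.66), ([0.654, -0.208, 0.054], 0.58)]
cover [([0.301, -0.215, 0.051], 0.92), ([0.481, -0.163, 0.05], 0.73), ([0.659, -0.203, 0.05], 0.55)]
heater []
3.9333
```

View pics/both.png

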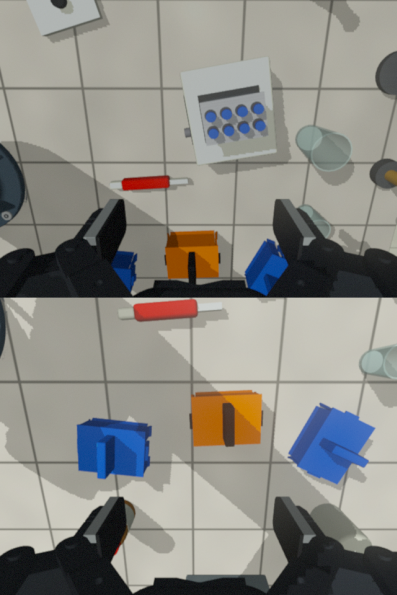

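The upper half shows the heater with its eight vials at (235,115). The lower half shows the orange cover with its black fin at (228,425), blue ones on both sides. Next I segment the depth clouds.

```bash
cat > seg.py <<'E'
from h import *
def stats(n,m,P):
    q=P[m]; print(n,len(q),"mean",q.mean(0).round(4),"med z",np.median(q[:,2]).round(4),"rect",*rect(q))
def near(P,c,r): return (np.hypot(P[...,0]-c[0],P[...,1]-c[1])<r)
def heater(tag):
    z=np.load(tag+".npz"); P=z["P"]; Z=P[...,2]; hsv=cv2.cvtColor(z["im"],cv2.COLOR_RGB2HSV); ok=near(P,(.54,.15),.10)&(z["d"]>0)
    print("z hist",np.histogram(Z[ok&(Z>.08)],bins=np.arange(.08,.135,.004)))
    stats("rim",ok&(Z>.098)&(Z<.113)&(hsv[...,1]<60)&(hsv[...,2]>70),P)
    stats("rimall",ok&(Z>.098)&(Z<.112),P)
    stats("caps",ok&(Z>.117),P); stats("case",ok&(Z>.05)&(Z<.07),P)
def cover(tag):
    z=np.load(tag+".npz"); P=z["P"]; Z=P[...,2]; hsv=cv2.cvtColor(z["im"],cv2.COLOR_RGB2HSV); ok=near(P,(.478,-.165),.085)&(z["d"]>0)
    print("z hist",np.histogram(Z[ok],bins=np.arange(.0,.116,.005))[0])
    org=(hsv[...,0]<20)&(hsv[...,1]>150)&(hsv[...,2]>90)
    stats("top",ok&org&(Z>.045)&(Z<.062),P); stats("fin",ok&(Z>.065),P); stats("fintop",ok&(Z>.092),P)
E
python3 - <<'E'
from seg import *
heater("wh"); cover("wc")
E
```

```text
z hist (array([  40,   39,    4,    0,    0,    5, 4490,  924,   18,  107,  989,
        844,    0]), array([0.08 , 0.084, 0.088, 0.092, 0.096, 0.1  , 0.104, 0.108, 0.112,
       0.116, 0.12 , 0.124, 0.128, 0.132]))
rim 5335 mean [0.5548 0.1531 0.1072] med z 0.1072 rect [555.7 150.5] [100.4  70.7] 9.8
rimall 5419 mean [0.5547 0.153  0.1072] med z 0.1072 rect [555.7 150.5] [100.4  70.7] 9.8
caps 41508 mean [0.5098 0.1572 0.4094] med z 0.4268 rect [520.3 147.5] [159.8  47.5] 5.3
case 13045 mean [0.5459 0.1624 0.0611] med z 0.0611 rect [554.9 150.5] [151.7 170.1] 9.7
z hist [7392  225   58   55   53   54   50   60  157   48 6785  901   38   28
   51   26   44   34   55  576  404    0    0]
top 7570 mean [ 0.4852 -0.1674  0.054 ] med z 0.054 rect [ 486.8 -169.7] [115.1  81.4] 2.3
fin 35552 mean [ 0.4585 -0.1546  0.3744] med z 0.3884 rect [ 452.8 -160.3] [ 59.5 117.6] 74.0
fintop 35353 mean [ 0.4584 -0.1546  0.3761] med z 0.3885 rect [ 452.7 -160.3] [ 59.4 117.6] 74.0
```

```bash
sed -i 's/(Z>.065)/(Z>.065)\&(Z<.11)/; s/(Z>.092)/(Z>.092)\&(Z<.11)/; s/(Z>.117)/(Z>.117)\&(Z<.135)/' seg.py; python3 - <<'E'
from seg import *
heater("wh"); cover("wc")
# second wrist view of the cover, straight above
manip.move_ptp((.486,-.20,.30),rot(np.radians(2.3))); snap("wc2"); cover("wc2"); print(manip.current_time())
im=cv2.imread("pics/wc2.png"); cv2.imwrite("pics/wc2s.png",im)
E
```

```text
z hist (array([  40,   39,    4,    0,    0,    5, 4490,  924,   18,  107,  989,
        844,    0]), array([0.08 , 0.084, 0.088, 0.092, 0.096, 0.1  , 0.104, 0.108, 0.112,
       0.116, 0.12 , 0.124, 0.128, 0.132]))
rim 5335 mean [0.5548 0.1531 0.1072] med z 0.1072 rect [555.7 150.5] [100.4  70.7] 9.8
rimall 5419 mean [0.5547 0.153  0.1072] med z 0.1072 rect [555.7 150.5] [100.4  70.7] 9.8
caps 1921 mean [0.5556 0.1517 0.1236] med z 0.1239 rect [555.3 150.9] [87.4 41.8] 10.2
case 13045 mean [0.5459 0.1624 0.0611] med z 0.0611 rect [554.9 150.5] [151.7 170.1] 9.7
z hist [7392  225   58   55   53   54   50   60  157   48 6785  901   38   28
   51   26   44   34   55  576  404    0    0]
top 7570 mean [ 0.4852 -0.1674  0.054 ] med z 0.054 rect [ 486.8 -169.7] [115.1  81.4] 2.3
fin 1218 mean [ 0.4844 -0.1673  0.0961] med z 0.0995 rect [ 485.4 -169.8] [13.4 59.7] 2.2
fintop 1019 mean [ 0.4852 -0.1684  0.0995] med z 0.0998 rect [ 485.4 -169.8] [13.4 59.6] 2.2
z hist [8756  218    2    0    0    0    0    0  163   40 8527  877    2   10
    3    0    4   11    1  711  486    0    0]
top 9199 mean [ 0.4858 -0.1677  0.054 ] med z 0.054 rect [ 486.1 -169.9] [114.6  81.3] 2.7
fin 1226 mean [ 0.4857 -0.1682  0.0993] med z 0.0998 rect [ 485.6 -170. ] [13.4 59.8] 2.4
fintop 1197 mean [ 0.4858 -0.1689  0.0998] med z 0.0998 rect [ 485.6 -170. ] [13.4 59.7] 2.6
4.3333
```

View pics/wc2s.png

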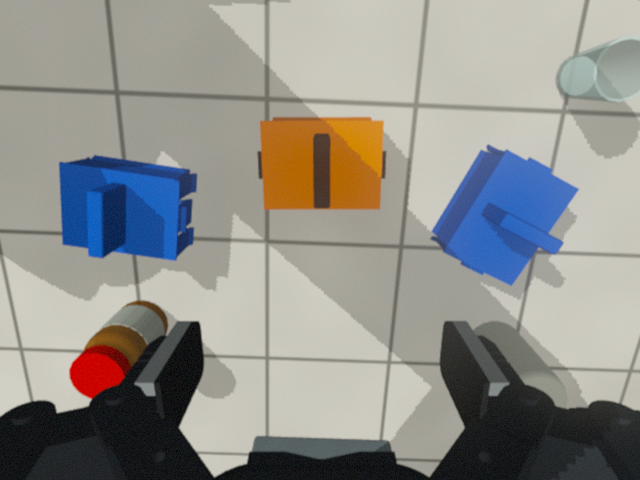

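The chosen cover has a black fin at (321,170) and black clips at (260,165) and (383,165); the blue ones lack black parts. Two wrist views agree to 0.3 mm, with the fin top at 99.8 mm. I'll grasp it now.

```bash
python3 - <<'E'
from seg import *
R=rot(np.radians(2.4)); g=(.4856,-.1700)
manip.set_gripper(.6,100)
manip.move_ptp((*g,.15),R); manip.move_l((*g,.059),max_speed=.08)
print(manip.current_force().round(1))
manip.set_gripper(0,100); print("width",manip.current_grip_width(),manip.current_ee_pos().round(4),manip.current_force().round(1))
manip.move_l((*g,.235),max_speed=.12); manip.dwell(.2)
print(manip.current_force().round(2),manip.current_grip_width(),manip.current_time(),manip.current_ee_pos().round(4))
im,d,P,k=snap("held")
hsv=cv2.cvtColor(im,cv2.COLOR_RGB2HSV)
m=near(P,g,.09)&(hsv[...,0]<20)&(hsv[...,1]>150)&(P[...,2]>.2)&(d>0)
stats("heldtop",m,P); q=P[m]; A=np.c_[q[:,:2]-g,np.ones(len(q))]; print("plane",np.linalg.lstsq(A,q[:,2],rcond=None)[0].round(4))
E
```

```text
[ 0.2  0.8 -0.7]
width 0.14933104119888863 [ 0.4858 -0.1701  0.0593] [-0.6  1.   4.8]
[ 0.09  0.27 -1.36] 0.1535338484274388 8.95 [ 0.4855 -0.17    0.2347]
heldtop 38669 mean [ 0.4856 -0.1524  0.2293] med z 0.2292 rect [ 486.2 -163.4] [120.4  70.4] 2.1
plane [-0.0018 -0.0594  0.2304]
```

View pics/held.png

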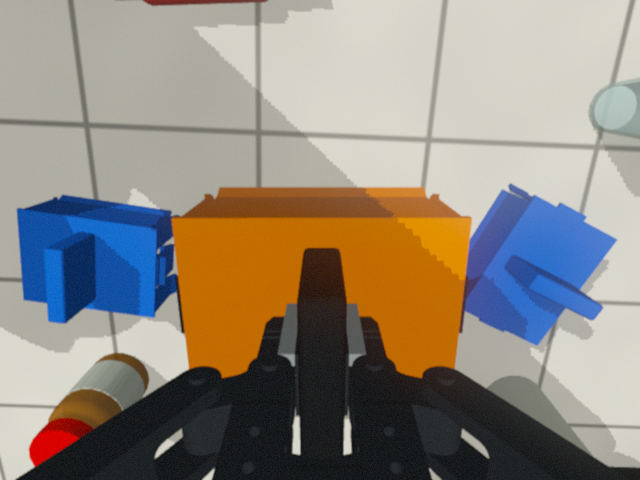

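Held level, and the grip height matches the TCP offset of 16.7 mm. Next is the hover over the rim.

```bash
python3 - <<'E'
from seg import *
def fit(tag,c):
    z=np.load(tag+".npz"); P=z["P"]; hsv=cv2.cvtColor(z["im"],cv2.COLOR_RGB2HSV); zt=.0
    m=near(P,c,.09)&(hsv[...,0]<20)&(hsv[...,1]>150)&(P[...,2]>.15)&(z["d"]>0)
    q=P[m]; zt=np.median(q[:,2]); q=q[np.abs(q[:,2]-zt)<.004]
    A=np.c_[q[:,:2]-c,np.ones(len(q))]; print(tag,"plane",np.linalg.lstsq(A,q[:,2],rcond=None)[0].round(4)); 
    r=rect(q); print(r,"ymax",q[:,1].max().round(4))
fit("held",np.array([.4855,-.17]))
c=np.array([.5555,.1505]); R=rot(np.radians(9.8))
manip.move_ptp((*c,.25),R); manip.move_l((*c,.182),max_speed=.08); manip.dwell(.3)
print(manip.current_ee_pos().round(4),manip.current_force().round(2),manip.current_time())
snap("hover"); fit("hover",c)
im,d=manip.grab_frame("side"); cv2.imwrite("pics/side1.png",cv2.resize(im[140:270,230:380,::-1],None,fx=4,fy=4,interpolation=cv2.INTER_CUBIC))
E
```

```text
held plane [-0.0015 -0.0025  0.2292]
(array([ 486.3, -163.5]), array([112.7,  70.5]), 2.4) ymax -0.1264
[0.5556 0.1505 0.1823] [-0.46 -0.71 -1.42] 11.5417
hover plane [-1.000e-04 -2.800e-03  1.768e-01]
(array([555.6, 157. ]), array([112.6,  70.4]), 9.8) ymax 0.2006
```

View pics/side1.png

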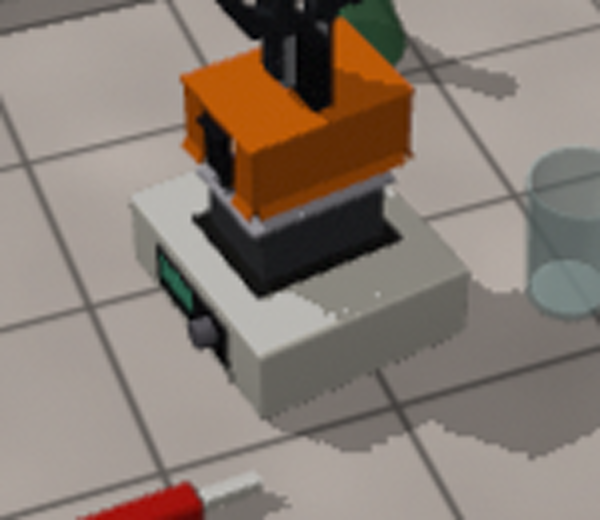

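Square and level over the rim (yaw 9.8° in both, offset below 1 mm). Next I press in 1 mm steps, watching the force.

```bash
python3 - <<'E'
from h import *
c=(.5555,.1503); F0=manip.current_force()[2]; log=[]
manip.move_l((*c,.160),max_speed=.06)
z=.160
while z>.118:
    z-=.001; manip.move_l((*c,z),max_speed=.02); f=manip.current_force()-[0,0,F0]
    log.append((round(z*1e3),*f.round(1),round(manip.current_ee_pos()[2]*1e3,1)))
    if f[2]>22.5 or abs(f[0])>12 or abs(f[1])>12: break
manip.dwell(.3); print(*log,sep="\n"); print((manip.current_force()[2]-F0).round(1),manip.current_ft_torque().round(2),manip.current_grip_width(),manip.current_time())
E
```

```text
(159, np.float64(-0.3), np.float64(-0.1), np.float64(0.4), np.float64(159.2))
(158, np.float64(-0.1), np.float64(0.0), np.float64(0.8), np.float64(158.0))
(157, np.float64(-0.6), np.float64(-0.3), np.float64(0.2), np.float64(156.9))
(156, np.float64(0.2), np.float64(0.2), np.float64(-0.6), np.float64(155.9))
(155, np.float64(-0.6), np.float64(0.1), np.float64(1.2), np.float64(154.9))
(154, np.float64(-1.2), np.float64(0.1), np.float64(0.7), np.float64(153.9))
(153, np.float64(-1.4), np.float64(0.4), np.float64(1.8), np.float64(153.0))
(152, np.float64(-1.0), np.float64(0.6), np.float64(3.0), np.float64(151.9))
(151, np.float64(-2.4), np.float64(0.6), np.float64(3.1), np.float64(150.9))
(150, np.float64(-1.4), np.float64(-1.2), np.float64(3.6), np.float64(149.9))
(149, np.float64(-0.7), np.float64(0.2), np.float64(3.7), np.float64(149.0))
(148, np.float64(-1.4), np.float64(0.1), np.float64(4.8), np.float64(148.1))
(147, np.float64(-1.2), np.float64(0.2), np.float64(6.3), np.float64(147.1))
(146, np.float64(-1.2), np.float64(-0.1), np.float64(8.0), np.float64(146.2))
(145, np.float64(-
[... 1062 characters left out ...]
float64(132.9))
(131, np.float64(-3.3), np.float64(-0.8), np.float64(15.0), np.float64(132.0))
(130, np.float64(-3.8), np.float64(-1.0), np.float64(16.4), np.float64(131.1))
(129, np.float64(-4.3), np.float64(-0.3), np.float64(18.7), np.float64(130.2))
(128, np.float64(-4.8), np.float64(-1.4), np.float64(18.8), np.float64(129.3))
(127, np.float64(-5.4), np.float64(-1.3), np.float64(20.1), np.float64(128.5))
(126, np.float64(-5.5), np.float64(-1.8), np.float64(21.5), np.float64(127.6))
(125, np.float64(-6.2), np.float64(-1.5), np.float64(22.2), np.float64(126.7))
(124, np.float64(-7.8), np.float64(-1.7), np.float64(23.7), np.float64(125.8))
24.5 [-0.26  1.32  0.02] 0.15214697458852625 21.4583
```

The force built to 20 N, then dropped to 13 N at the snap. Height and force together put the seat about 0.3 mm from the rim. I'll relax to zero load while still holding, and check level and height.

```bash
python3 - <<'E'
from seg import *
c=np.array([.5555,.1503])
def fit(tag):
    im,d,P,k=snap(tag); hsv=cv2.cvtColor(im,cv2.COLOR_RGB2HSV)
    m=near(P,c,.09)&(hsv[...,0]<20)&(hsv[...,1]>150)&(P[...,2]>.1)&(d>0)
    q=P[m]; q=q[np.abs(q[:,2]-np.median(q[:,2]))<.003]
    A=np.c_[q[:,:2]-c,np.ones(len(q))]; print(tag,"plane",np.linalg.lstsq(A,q[:,2],rcond=None)[0].round(4),*rect(q),manip.current_ee_pos().round(4),manip.current_force().round(1))
fit("pressed")
manip.move_l((*c,.1405),max_speed=.05); manip.dwell(.2); fit("relaxed"); print(manip.current_time())
im,d=manip.grab_frame("side"); cv2.imwrite("pics/side2.png",cv2.resize(im[140:270,230:380,::-1],None,fx=4,fy=4,interpolation=cv2.INTER_CUBIC))
E
```

```text
pressed plane [-0.0002 -0.0019  0.1204] [556.1 156.9] [112.8  70.4] 9.6 [0.556  0.1504 0.1258] [-6.9 -2.  22.3]
relaxed plane [-0.     -0.002   0.1348] [555.6 156.5] [112.8  71. ] 9.5 [0.5555 0.1503 0.1403] [2.  0.4 0.3]
22.2417
```

View pics/side2.png

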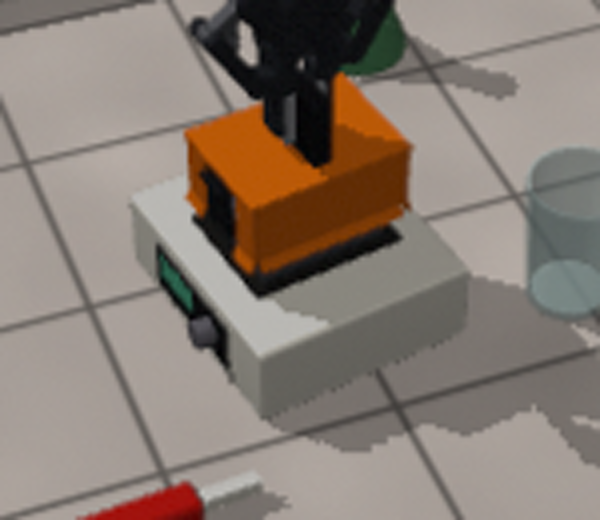

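The cover sits level (slopes ≤0.002) and flush over the rim, with the top where "home" puts it. I'll release it and tug-check that it holds while retreating.

```bash
python3 - <<'E'
from seg import *
c=np.array([.5555,.1503])
manip.move_l((*c,.1425),max_speed=.02); manip.dwell(.2); print("tug",manip.current_force().round(1),manip.current_ee_pos().round(4))
manip.move_l((*c,.1405),max_speed=.02); manip.set_gripper(.5); manip.dwell(.2)
manip.move_l((*c,.26),max_speed=.12); manip.move_l((.5555,.12,.36)); manip.dwell(.3)
im,d,P,k=snap("final"); hsv=cv2.cvtColor(im,cv2.COLOR_RGB2HSV); ok=near(P,c,.09)&(d>0)
m=ok&(hsv[...,0]<20)&(hsv[...,1]>150)&(P[...,2]>.1); q=P[m]; q=q[np.abs(q[:,2]-np.median(q[:,2]))<.003]
A=np.c_[q[:,:2]-c,np.ones(len(q))]; print("plane",np.linalg.lstsq(A,q[:,2],rcond=None)[0].round(4),*rect(q))
stats("fintop",ok&(P[...,2]>.172)&(P[...,2]<.195),P)
print(manip.current_force().round(1),manip.current_grip_width(),manip.current_time())
cv2.imwrite("pics/finalc.png",im[:,:,::-1])
E
```

```text
tug [-1.  -0.4 -1.5] [0.5553 0.1503 0.1424]
plane [ 0.     -0.0008  0.1351] [556.7 150.7] [112.2  81.2] 9.9
fintop 1378 mean [0.5565 0.1515 0.1808] med z 0.1809 rect [557.  150.2] [13.6 60.3] 9.7
[-0.1  0.9 -0.1] 0.5005898543182004 25.9333
```

View pics/finalc.png

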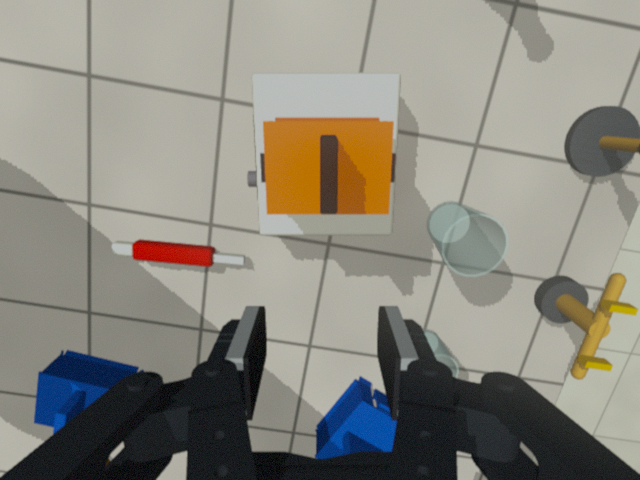

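The released cover, with its fin at (329,172) and both clips in at (263,167) and (393,167), is level, square and about 1.2 mm off centre. Its grip point is about 51–52 mm above the rim and nothing touches it. I'm handing in.

```bash
python3 -c "
from bench import manip
manip.sign_off()"
```

```text
the job is handed in; nothing more can be done
```

The orange cover is fitted on the vial block, released and left closed, and the job was handed in at about 26 s of the 48 s allowed. No verdict was reported.

- **Pressing:** I pressed straight down in 1 mm steps. The push built to 20 N, then dropped to 13 N at the snap. I went on to about 24.5 N, roughly half the 50 N limit.
- **Last checks:** After release, the grip point is about 51–52 mm above the rim, so the cover sits home. It is about 1.2 mm off centre, level within 0.001 rad and square to the rim within about 0.2°. The tool force is near zero with the gripper clear.
- **Weaker evidence:**
  - A 2 mm upward tug was inconclusive, because it stayed within the play and only lifted the cover's weight.
  - The clip angles were not measured. That both snapped follows from the single clear force drop, the home height and the level top.
  - During the press, a sideways force of up to 8 N built up, and it went away when I relaxed the load.
- **Bystanders:** The arm was not moved against any of them, and those in the last picture look undisturbed. I did not re-measure their positions.

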